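# Dock the data loggers, reset the station and close it

## Task

Slide every data logger lying on the bench flat under the docking station's height bar, one to a bay, until it is home against the back stop. When all are docked, use the spring-tipped probe to feel along the slot in the station's console until its tip drops into the hidden reset hole, and hold the switch inside fully down for a second. Then put the probe back upright in its stand, shut the station's lid, and leave the other things on the bench where they are.

Things in the scene. Friction and masses are not known exactly. Their poses are not given: they have to be found in the camera images.
- dock: docking station, fixed, base 224 x 250 mm and 6 mm thick. Origin: on the bench under the middle of the height bar; x runs into the bays (away from the robot), y to the left, z up. In front of the bar the base is an open apron from x -106 mm. Three bays side by side, centre lines at y -78, 0 and +78 mm
- bar_mid (a point): middle of the underside of the aluminium height bar, which runs along the station's y over all bays; it covers x -12..12 mm, its underside is 39 mm and its top 51 mm above the bench: 33 mm clear over the base
- stop_mid (a point): middle of the foot of the back stop: its face is at station x 55 mm, so a logger that is home has its centre at x 15 mm and its near end at x -25 mm, still in front of the bar. Each bay is 62 mm wide between guides that begin at x -20 mm with rounded noses; inner guides 39 mm high, outer side walls (y 109..125 mm) 60 mm high. Behind the stop is the console, top at 50 mm, x 55..99 mm
- bay_right (a point): point on the base where the middle of a logger's underside is when home in the right bay (y -78 mm)
- bay_mid (a point): the same for the middle bay
- bay_left (a point): the same for the left bay (y +78 mm)
- slot_mid (a point): middle of the floor of the console slot, station x 75 mm. The slot is open above, 20 mm wide in x, 70 mm long in y (35 mm each way), its flat floor 8 mm below the console top. Somewhere along it (hole centre up to 24 mm either way from here, different each time) the floor has a hole 12 mm long across its full width, with the switch 4 mm below the floor
- reset_switch (a joint): travel of the spring switch in the hidden hole, m: 0 up, 0.004 fully down (needs about 2 N); springs back
- lid (a joint): angle of the station's lid, rad: 0 shut (flat, level), starts standing open at 1.7 to 1.85. Stiff hinge, stays where it is left (about 0.25 N m); the outer face is at the back while it is open
- lid_hinge (a point): middle of the lid's hinge axis (along the station's y), station x 110 mm, 66 mm above the bench
- lid_edge (a point): middle of the lid's free edge, 126 mm from the hinge axis. The lid is a white panel 6 mm thick and 246 mm wide, the hinge axis in its mid-plane; a black grip rib 12 mm thick, 80 mm long and 9 mm high stands on the outer face 113 mm from the hinge; shut, the edge is at station x -16 mm and a docked logger's near end still shows
- probe: spring-tipped probe, 122 mm long, upright in its stand. Origin: middle of the underside of its 34 mm square, 6 mm thick flange, which rests on the stand; above it a 24 mm square handle up to z 72 mm (sides along the body's x and y), below it a steel barrel 12 mm in diameter down to z -34 mm, then the spring plunger
- probe_tip (a point): round tip of the brass plunger, 6.8 mm in diameter, 50 mm below the probe's origin when the plunger is out
- probe_plunger (a joint): how far the plunger is pushed in, m: 0 out, 0.012 fully in; spring 1.5 N at the start of travel, 0.3 N more per mm
- stand: probe stand, fixed, 76 x 76 mm base, 66 mm high; origin in the middle of its underside
- stand_hole (a point): middle of the 18 mm hole in the stand's top plate (upper face, 66 mm above the bench); the probe's barrel hangs in it and its flange rests on the plate
- logger_1: data logger: white flat box 80 x 52 x 28 mm (body x, y, z), about 0.12 kg, with a small screen; origin in the middle of its underside. May be absent. Either end may go first
- logger_2: the same, another logger
- logger_3: the same, another logger
- marker: bystander: marker pen lying on the bench, 17 x 135 x 16 mm, origin under its middle
- amber_vial: bystander: brown glass vial, 40 mm in diameter, 82 mm high, origin under its middle
- petri: bystander: closed petri dish, 62 mm in diameter, 15 mm high, origin under its middle
- lab_timer: bystander: lab timer, 66 x 62 x 18 mm, origin under its middle
Things that resemble listed ones, but are neither listed nor needed, are in the scene too. What is shaped like the probe but blue or turquoise is not meant.

How it is judged:
On the way, in this order (a step that is already met when the one before it is completed fails the run):
1. every logger present is home in a bay under the bar (x of logger_1 in the frame of dock between 0.011 and 0.025 m and y of logger_1 in the frame of dock between -0.1 and 0.1 m and z of logger_1 in the frame of dock between 0 and 0.011 m and angle between the x axis of each of logger_1, logger_2, logger_3 and the x axis of dock, either way round below 0.15 rad and angle between each of logger_1, logger_2, logger_3's own z axis and vertical below 0.1 rad and x of logger_2 in the frame of dock between 0.011 and 0.025 m and y of logger_2 in the frame of dock between -0.1 and 0.1 m and z of logger_2 in the frame of dock between 0 and 0.011 m and x of logger_3 in the frame of dock between 0.011 and 0.025 m and y of logger_3 in the frame of dock between -0.1 and 0.1 m and z of logger_3 in the frame of dock between 0 and 0.011 m), for 0.2 s.
2. the probe's tip is in the hidden hole and holds the reset switch down (value of joint reset_switch above 0.003 m and contact force between probe and anything else above 0.5 N and z of probe_tip in the frame of dock below 0.037 m and x of probe_tip in the frame of dock between 0.06 and 0.09 m), for 0.5 s.
At the end, for the whole second after the job is handed in: every logger present lies flat in a bay, within 4 mm of the back stop and square to it within 0.15 rad; the probe stands upright in its stand (within 8 mm of the hole, flange within 5 mm of the plate); the lid is shut within 0.05 rad; everything is at rest (all of step 1 and horizontal distance between probe and stand_hole below 0.008 m and z of probe in the frame of stand below 0.071 m and angle between probe's own z axis and vertical below 0.12 rad and value of joint lid below 0.05 rad and linear speed of each of probe, logger_1, logger_2, logger_3 below 0.02 m/s); the robot touches nothing.
It fails at once if the marker pen is moved more than 3 cm (distance of marker from where it was at the start of the episode above 0.03 m).
It fails at once if the amber vial is moved more than 3 cm (distance of amber_vial from where it was at the start of the episode above 0.03 m).
It fails at once if the petri dish is moved more than 3 cm (distance of petri from where it was at the start of the episode above 0.03 m).
It fails at once if the lab timer is moved more than 3 cm (distance of lab_timer from where it was at the start of the episode above 0.03 m).
It fails at once if the probe is tipped over (angle between probe's own z axis and vertical above 0.7 rad).
Of logger_1, logger_2, logger_3 only 2 to 3 are there at a start; the rules pass over those that are not, and their reading is None.
At some moment in a run one of logger_1, logger_2, logger_3 may be knocked a few centimetres aside while the robot is not near it.
It also fails if it takes over 210 s, if anything falls off the work surface, if the arm or the gripper's body presses on something with over 40 N, if the wrist force passes 120 N, or if a joint passes its speed limit or range.

## Robot

A 6-joint arm with a two-finger parallel gripper is mounted at the origin on a cart in front of the work surface, level with it; the furniture and walls round the work are solid. World frame = base frame: x ahead of the robot, y to its left, z up, the work surface at z = 0. Lengths are in m, angles in rad, forces in N, time in s.
With the tool pointing down it reaches from about 0.35 to 0.775 m from the base axis. Payload 5.5 kg.
Tool frame: the origin (TCP) lies midway between the tips of the shut fingers; the grasp point (between the pads) lies grasp_offset behind it (grasp_offset is the distance from the TCP to the grasp point, in m); z points along the fingers, y is the line along which they close (so a half turn about z gives the same grasp; the last joint's range is limited). The gripper opens to 85 mm and grips with 20 to 120 N. Pads are 22 mm wide; open, the fingers measure 114 mm over their backs; the gripper's body (76 mm by 85 mm) begins 54 mm behind the grasp point. The pads swing forward as they close: fully open they stand 13 mm farther back than shut.
Start: joints at [1.049, 0.313, 0.046, 1.304, 0, 1.431], TCP at [0.214, 0.534, 0.231] pointing down, gripper open.
Joint ranges: [-2.76, 2.76], [-0.86, 1.69], [-1.03, 1.26], [-2.2, 2.34], [-1.47, 1.5], [-3.14, 3.14]. Speed limits (rad/s): [2.57, 2.57, 3.14, 3.14, 3.14, 3.14].

## Interface

Orientations are given as a unit quaternion [w, x, y, z].
In Python, from workcell import * gives the robot as it stands.
- The arm moves only by the tool step_arm, never from a script. Its argument "deltas" is a list of rows, each a list of 7 numbers: the shift along the world's x, y, z in mm, then the turn, a rotation vector about the world's x, y, z in degrees, then the gripper's target within -1 to 1 (fully open at 1, half-way at 0, shut at -1). A call has 1 to 5 rows; each row shifts and turns the commanded pose from where the row before left it; what a row does not reach is not made up. A row lasts 1/10 s, in which the tool goes at most 50 mm and 8.59 degrees, less where a joint would pass 70% of its speed; a pose out of reach is approached as far as the arm can. A call is refused whole if a number of a shift passes 50 or a number of a turn 8.59, either way. A call with a gripper value outside its range is refused whole. The fingers move at their own pace and stop on an object; "newtons" is the grip in N (left out, the last holds). Time passes only in rows, so rows that do not move let the fingers close. It gives the time, the measured TCP pose, the force, the opening and the grip force at its end, in the units of the state.
- get_state(): the state, without advancing time (a new reading comes with each control period).
- read_camera(name): name is "side" or "top"; returns a dict with "image" (480x640x3 uint8, red, green, blue), "z_map" (480x640 float32, m along the optical axis (not along the pixel's ray), 0 where there is no reading), "K" (3x3 intrinsics, pixels), "world_from_camera" (4x4, takes a point from camera to world coordinates). Camera axes: x right, y down, z forward; pixel columns grow to the right and rows downward; lengths in m; the calibration is good to about 2 mm. A picture is of the moment at which its call begins.
- hand_in(): hands the job in; it is judged then, once.
The state is a dict: "clock": time; "joint_pos": joint angles; "qvel": joint speeds; "tau": joint torques, N m; "tcp_pos": TCP position; "orientation": TCP orientation; "wrist_force": force on the tool from outside, world axes, zero at the start; "ft_torque": the same for the moment, N m; "finger_gap": finger opening in m; "grip_force": force on a finger pad.
Only numpy, scipy, OpenCV 4.12 (cv2) and the standard library are available. Lean on these libraries where they do the work, as an engineer would, in place of code of your own. Each camera call takes 0.05 s, during which the arm holds its last target. There are 200 camera calls.

## Working session

There is one attempt and no reset: what is moved stays moved. The work goes in short steps, Python scripts to look and compute and a tool call to move; the robot and the scene stay as the last step left them, time stands still between calls to the robot, and variables do not carry over. Pictures are saved under pics/ and viewed, at most 14 in all, crops included, and the job is handed in when it is done.

Besides the shell and the picture viewer there is one more tool, called after "Request:" as name(argument=value, ...), one argument or row to a line, values as JSON. step_arm: Moves the arm, as the interface text tells. Its arguments: {"type":"object","properties":{"deltas":{"type":"array","items":{"type":"array","items":{"type":"number"}}},"newtons":{"type":"number"}},"required":["deltas"]}

```bash
mkdir -p pics; cat > h.py <<'E'
from workcell import *
import numpy as np, cv2
def cam(n):
    d=read_camera(n); np.savez('%s.npz'%n,**d); return d
def pt(d,u,v,r=1):
    z=d['z_map'][v-r:v+r+1,u-r:u+r+1]; z=np.median(z[z>0])
    p=np.linalg.inv(d['K'])@[u,v,1]*z
    T=d['world_from_camera']; return T[:3,:3]@p+T[:3,3]
def ray(d,u,v,h):
    T=d['world_from_camera']; r=T[:3,:3]@np.linalg.inv(d['K'])@[u,v,1]; o=T[:3,3]
    return o+r*(h-o[2])/r[2]
E
python3 - <<'E'
from h import *
for n in ('top','side'):
    d=cam(n); cv2.imwrite('pics/%s0.png'%n,d['image'][:,:,::-1]); print(n,d['world_from_camera'].round(3).tolist(),d['K'][0,0])
s=get_state(); print(s)
E
```

```text
top [[-0.019, -0.986, 0.168, 0.335], [-1.0, 0.018, -0.01, -0.013], [0.007, -0.168, -0.986, 1.341], [0.0, 0.0, 0.0, 1.0]] 591.4576940208382
side [[-0.974, -0.148, 0.17, 0.322], [-0.224, 0.586, -0.779, 0.944], [0.016, -0.797, -0.604, 0.813], [0.0, 0.0, 0.0, 1.0]] 562.3032685871281
{'clock': 0.1, 'joint_pos': array([1.04941545e+00, 3.13950678e-01, 4.50652707e-02, 1.30361805e+00,
       2.15654152e-05, 1.43119070e+00]), 'qvel': array([-0.00083244, -0.00206733,  0.00255852,  0.00069494,  0.00084289,
        0.00012097]), 'tau': array([ 2.65743351e-03, -4.81725526e+01,  2.99245262e+01,  1.27511012e-02,
       -1.58492185e-04,  2.66542935e-05]), 'tcp_pos': array([0.21399359, 0.53318397, 0.23047245]), 'orientation': array([-2.87188783e-04,  1.89730413e-01,  9.81835853e-01, -8.03871705e-04]), 'wrist_force': array([-0.30669747,  0.51751576, -0.55917383]), 'ft_torque': array([-0.00940254, -0.02585704,  0.00994263]), 'grip_force': 0.0, 'finger_gap': 0.08527354931507318}
```

View pics/top0.png

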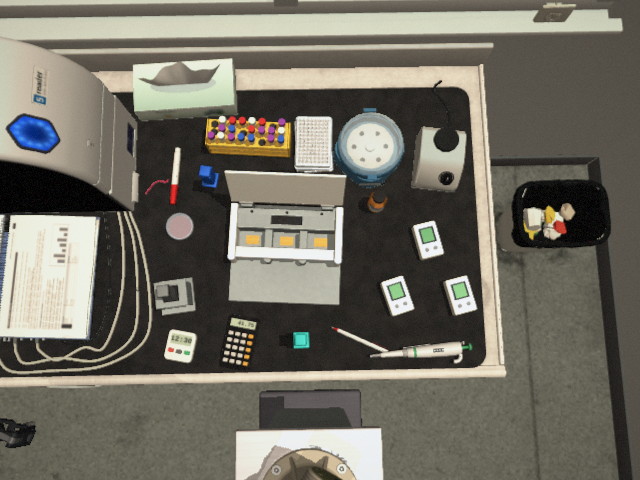

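View pics/side0.png

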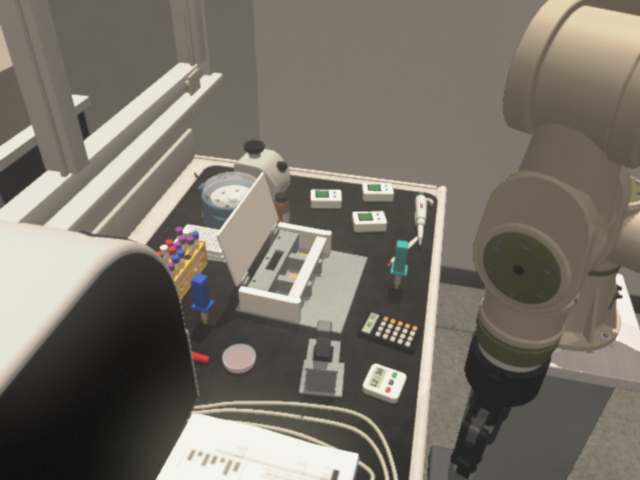

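The top view shows three loggers at about (428,240), (397,296) and (460,295), the dock at (285,240), and the grey probe in its stand at (175,295). The vial is at (377,203), the petri dish at (180,226), the marker at (177,175) and the timer at (180,345). The side view shows the same layout.

```bash
python3 - <<'E'
from h import *
d=dict(np.load('top.npz')); im=d['image'][:,:,::-1]
a=cv2.resize(im[160:310,215:355],None,fx=4,fy=4,interpolation=cv2.INTER_CUBIC)[:600]
b=cv2.resize(im[270:320,145:205],None,fx=4,fy=4,interpolation=cv2.INTER_CUBIC)
c=np.zeros((600,800,3),np.uint8); c[:,:560]=a; c[:200,560:800]=b
s=dict(np.load('side.npz')); e=s['image'][310:400,295:355,::-1]; c[210:570,560:800]=cv2.resize(e,None,fx=4,fy=4,interpolation=cv2.INTER_CUBIC)
cv2.imwrite('pics/z1.png',c)
# loggers: height 15..45mm white tops in region
vs,us=np.mgrid[0:480,0:640]
T=d['world_from_camera']; P=np.linalg.inv(d['K'])@np.stack([us.ravel()*d['z_map'].ravel(),vs.ravel()*d['z_map'].ravel(),d['z_map'].ravel()])
W=(T[:3,:3]@P+T[:3,3:]).T.reshape(480,640,3)
m=((W[...,2]>.018)&(W[...,2]<.045)).astype(np.uint8); m[:, :380]=0; m[:200]=0;m[335:]=0;m[:,482:]=0
for i,(n,l) in enumerate([(0,0)]):
    k,lab,st,ce=cv2.connectedComponentsWithStats(m)
    for j in range(1,k):
        if st[j,4]<100: continue
        q=W[lab==j]; r=cv2.minAreaRect((q[:,:2]*1000).astype(np.float32)); print(ce[j],st[j,4],r,np.median(q[:,2]))
for uv in [(285,268),(230,290),(285,234),(285,219),(170,285),(165,300),(185,300)]: print(uv,pt(d,*uv).round(4))
E
```

```text
[427.50615764 239.17364532] 812 ((560.6987915039062, -278.713623046875), (80.21546936035156, 54.21268844604492), 13.46171760559082) 0.027377738833552434
[396.78040142 295.13105077] 847 ((435.789306640625, -203.67941284179688), (79.85675048828125, 52.353450775146484), 17.333160400390625) 0.027321295843509175
[460.01643192 294.6842723 ] 852 ((434.33563232421875, -345.7673034667969), (79.75468444824219, 54.24810028076172), 13.099774360656738) 0.027437380729427807
(285, 268) [0.5032 0.0451 0.0053]
(230, 290) [0.4555 0.1696 0.0058]
(285, 234) [0.5816 0.0443 0.0061]
(285, 219) [0.609  0.0423 0.0427]
(170, 285) [0.4627 0.2894 0.0713]
(165, 300) [0.4308 0.2996 0.0704]
(185, 300) [0.4303 0.2578 0.0661]
```

View pics/z1.png

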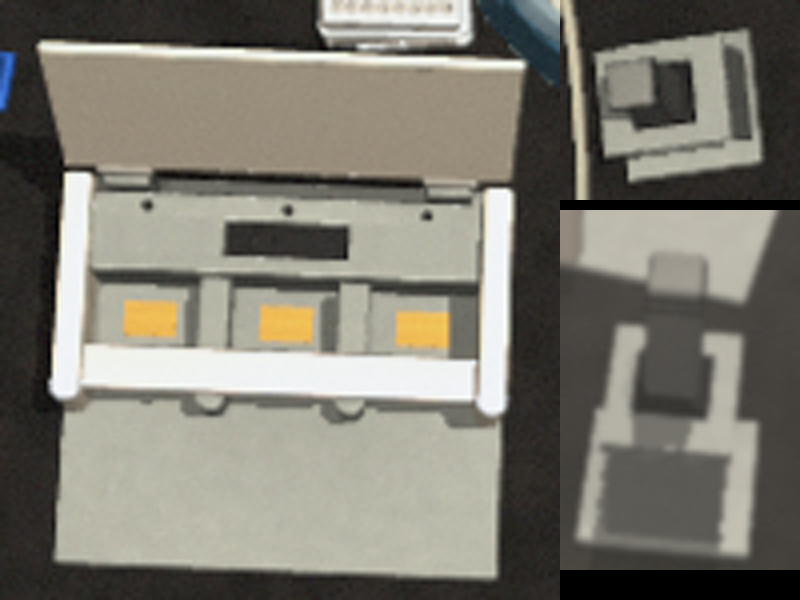

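```bash
python3 - <<'E'
from h import *
d=dict(np.load('top.npz'))
A=lambda x,y,h: ray(d,215+x/4-.4,160+y/4-.4,h)
B=lambda x,y,h: ray(d,145+(x-560)/4-.4,270+y/4-.4,h)
L,R=A(55,562,.006),A(497,578,.006); e=L-R; print('apron',L,R,np.linalg.norm(e),np.degrees(np.arctan2(-e[0],e[1])))
for n,p in dict(barfl=(83,387),barfr=(476,400),barbl=(83,347),barbr=(476,360)).items(): print(n,A(*p,.051))
for p in [(225,222),(350,228),(348,260),(222,252)]: print('slot',A(*p,.05))
for p in [(62,385),(492,403)]: print('wall',A(*p,.06))
for p in [(608,65),(655,58),(658,105),(612,112)]: print('handle',B(*p,.138))
for p in [(595,53),(750,30),(763,160),(605,157)]: print('stand',B(*p,.066),B(*p,0.0))
print(pt(d,163,291))
for p in [(38,43),(524,65)]: print('lidedge',A(*p,.19))
s=dict(np.load('side.npz'))
print('side handle top', [pt(s,295+int((x-560)/4),310+int((y-210)/4),0) for x,y in [(675,270),(650,268),(700,268),(675,340),(675,370)]])
for u,v in [(232,173),(285,173),(340,176),(285,185)]: print('lid',pt(d,u,v))
E
```

```text
apron [0.43277483 0.17321087 0.006     ] [ 0.41912925 -0.07509481  0.006     ] 0.24868033989525273 -3.1455130756749776
barfl [0.52526822 0.15208618 0.051     ]
barfr [ 0.51408532 -0.06395508  0.051     ]
barbl [0.54756647 0.15216498 0.051     ]
barbr [ 0.53635525 -0.06449719  0.051     ]
slot [0.61689105 0.07347766 0.05      ]
slot [0.61223061 0.00387844 0.05      ]
slot [0.59407128 0.00527007 0.05      ]
slot [0.59986391 0.07525642 0.05      ]
wall [0.52525529 0.16240142 0.06      ]
wall [ 0.51102258 -0.0722983   0.06      ]
handle [0.45477015 0.30069674 0.138     ]
handle [0.4578939  0.27693057 0.138     ]
handle [0.43397459 0.27487517 0.138     ]
handle [0.43086667 0.29805819 0.138     ]
stand [0.46854748 0.32662213 0.066     ] [0.47545515 0.34419197 0.        ]
stand [0.47945821 0.24337784 0.066     ] [0.48693086 0.25663716 0.        ]
stand [0.40941242 0.23532605 0.066     ] [0.41325798 0.24816843 0.        ]
stand [0.4126071  0.31978774 0.066     ] [0.41661809 0.33700369 0.        ]
[0.44416433 0.28777826 0.13671375]
lidedge [0.68008261 0.15756354 0.19      ]
lidedge [ 0.66438949 -0.0867165   0.19      ]
side handle top [array([0.44724105, 0.29187207, 0.13794128]), array([0.45738658, 0.29234724, 0.13829179]), array([0.43648002, 0.2862619 , 0.13737679]), array([0.44402538, 0.30337233, 0.10979768]), array([0.44324563, 0.30488105, 0.09191903])]
lid [0.67604667 0.14245689 0.18402688]
lid [0.67357865 0.03526783 0.18610972]
lid [ 0.66562796 -0.07569618  0.18526444]
lid [0.65971369 0.03724244 0.14513718]
```

Request:
step_arm(
  deltas=[
    [20, -45, 0, 0, 0, 4, 1],
    [20, -45, 0, 0, 0, 4, 1],
    [20, -45, 0, 0, 0, 4, 1],
    [20, -45, 0, 0, 0, 4, 1],
    [20, -45, 0, 0, 0, 4, 1],
  ],
  newtons=50,
)

```text
clock: 0.6
tcp_pos: [0.3143, 0.3068, 0.231]
orientation: [-0.0, 0.015, 1.0, -0.0]
wrist_force: [0.8, 0.4, 0.8]
finger_gap: 0.0856
grip_force: 0.0
```

Request:
step_arm(
  deltas=[
    [20, -45, 0, 0, 0, 4, 1],
    [20, -45, 0, 0, 0, 4, 1],
    [20, -45, 0, 0, 0, 4, 1],
    [20, -45, 0, 0, 0, 4, 1],
    [20, -45, 0, 0, 0, 4, 1],
  ],
)

```text
clock: 1.1
tcp_pos: [0.4144, 0.0817, 0.2312]
orientation: [0.0, -0.159, 0.987, 0.0]
wrist_force: [1.3, 0.5, 0.2]
finger_gap: 0.0854
grip_force: 0.0
```

Request:
step_arm(
  deltas=[
    [2, -48, 0, 0, 0, 0, 1],
    [2, -48, -10, 0, 0, 0, 1],
    [2, -48, -10, 0, 0, 0, 1],
    [2, -48, -10, 0, 0, 0, 1],
    [2, -48, -10, 0, 0, 0, 1],
  ],
)

```text
clock: 1.6
tcp_pos: [0.4237, -0.1583, 0.1908]
orientation: [0.0, -0.157, 0.988, 0.0]
wrist_force: [1.3, 0.5, 0.1]
finger_gap: 0.0854
grip_force: 0.0
```

```bash
python3 - <<'E'
from h import *
import workcell; print([x for x in dir(workcell) if not x.startswith('_')]); print(globals().get('grasp_offset'))
s=get_state(); print(s['tcp_pos'],s['orientation'],s['joint_pos'],s['clock'])
d=dict(np.load('top.npz'))
# slot depth
o=np.array([.531,.0437]);X=np.array([.9985,-.054]);Y=np.array([.054,.9985])
for x in (.070,.075,.08):
  r=[]
  for y in np.arange(-.034,.035,.004):
    p=np.append(o+x*X+y*Y,.042); c=np.linalg.inv(d['world_from_camera'])@np.append(p,1); q=d['K']@c[:3]; u,v=(q[:2]/q[2]).round().astype(int)
    r.append(round(pt(d,u,v,0)[2]*1000,1))
  print(x,r)
E
```

```text
['MotionError', 'get_state', 'grasp_offset', 'hand_in', 'read_camera']
0.0187
[ 0.42373888 -0.15830712  0.19081328] [ 3.47713053e-05 -1.57339234e-01  9.87544607e-01  1.17007019e-04] [-5.35481884e-01  9.49313157e-02 -3.29211535e-01  1.14674958e+00
  2.24415991e-04 -8.51473391e-01] 1.6
0.07 [np.float64(42.8), np.float64(39.6), np.float64(42.9), np.float64(43.9), np.float64(37.6), np.float64(39.3), np.float64(38.7), np.float64(43.2), np.float64(40.8), np.float64(41.4), np.float64(40.9), np.float64(33.9), np.float64(36.1), np.float64(39.4), np.float64(43.7), np.float64(38.4), np.float64(40.5), np.float64(44.4)]
0.075 [np.float64(41.5), np.float64(39.0), np.float64(40.2), np.float64(36.3), np.float64(40.8), np.float64(43.6), np.float64(42.0), np.float64(41.0), np.float64(46.3), np.float64(42.3), np.float64(45.0), np.float64(38.7), np.float64(38.5), np.float64(33.9), np.float64(42.8), np.float64(41.0), np.float64(42.5), np.float64(46.1)]
0.08 [np.float64(39.2), np.float64(38.6), np.float64(33.9), np.float64(42.1), np.float64(38.4), np.float64(37.3), np.float64(43.1), np.float64(43.4), np.float64(40.1), np.float64(41.5), np.float64(42.0), np.float64(38.5), np.float64(38.9), np.float64(40.3), np.float64(nan), np.float64(37.6), np.float64(45.8), np.float64(39.1)]
  return _methods._mean(a, axis=axis, dtype=dtype,
  ret = ret.dtype.type(ret / rcount)
```

Request:
step_arm(
  deltas=[
    [0, -25, -35, 0, 0, 0, 1],
    [0, -24, -40, 0, 0, 0, 1],
    [0, 0, -45, 0, 0, 0, 1],
    [0, 0, -45, 0, 0, 0, 1],
    [0, 0, -23, 0, 0, 0, 1],
  ],
)

```text
clock: 2.1
tcp_pos: [0.4216, -0.204, -0.0004]
orientation: [-0.002, -0.157, 0.988, 0.002]
wrist_force: [-0.0, -0.2, 1.0]
finger_gap: 0.0856
grip_force: 0.0
```

Request:
step_arm(
  deltas=[
    [0, 0, 0, 0, 0, 0, -1],
    [0, 0, 0, 0, 0, 0, -1],
    [0, 0, 0, 0, 0, 0, -1],
    [0, 0, 0, 0, 0, 0, -1],
  ],
)

```text
clock: 2.5
tcp_pos: [0.4257, -0.2062, 0.005]
orientation: [0.001, -0.158, 0.987, -0.001]
wrist_force: [-0.1, 0.8, -1.3]
finger_gap: 0.0509
grip_force: 52.7
```

Request:
step_arm(
  deltas=[
    [0, 0, 30, 0, 0, 0, -1],
    [0, 10, 30, 0, 0, -3, -1],
    [8, 40, 0, 0, 0, -6, -1],
    [8, 40, 0, 0, 0, -6, -1],
    [8, 40, 0, 0, 0, -6, -1],
  ],
)

```text
clock: 3.0
tcp_pos: [0.4494, -0.0745, 0.0651]
orientation: [0.002, 0.028, 1.0, -0.0]
wrist_force: [1.3, 0.4, -0.5]
finger_gap: 0.0512
grip_force: 52.8
```

Request:
step_arm(
  deltas=[
    [8, 40, 0, 0, 0, 0, -1],
    [0, 6, 0, 0, 0, 0, -1],
    [0, 0, 0, 0, 0, 0, -1],
  ],
)

```text
clock: 3.3
tcp_pos: [0.4568, -0.0283, 0.0643]
orientation: [0.001, 0.023, 1.0, -0.0]
wrist_force: [-0.4, 0.5, -1.0]
finger_gap: 0.0509
grip_force: 52.9
```

Request:
step_arm(
  deltas=[
    [0, -2, -30, 0, 0, 0, -1],
    [0, 0, -18, 0, 0, 0, -1],
    [0, 0, -4, 0, 0, 0, -1],
    [0, 0, 0, 0, 0, 0, -1],
  ],
)

```text
clock: 3.7
tcp_pos: [0.4559, -0.0325, 0.0116]
orientation: [-0.0, 0.026, 1.0, -0.0]
wrist_force: [-0.3, 0.5, -1.8]
finger_gap: 0.0509
grip_force: 52.9
```

```bash
python3 - <<'E'
from h import *
d=cam('side'); cv2.imwrite('pics/s1.png',cv2.resize(d['image'][180:350,220:420,::-1],None,fx=3.5,fy=3.5,interpolation=cv2.INTER_CUBIC))
E
```

```text
(no output)
```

View pics/s1.png

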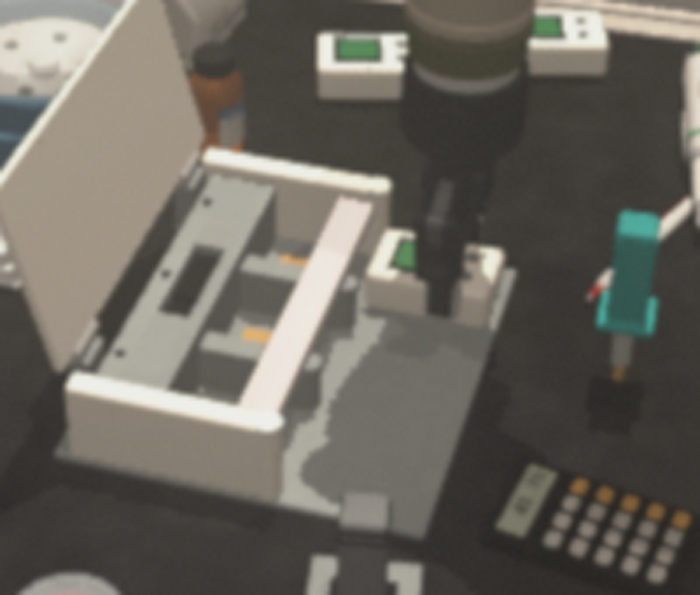

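The logger lies flat on the apron, facing the right bay (crop 430,280). I'll slide it under the bar, release and push.

Request:
step_arm(
  deltas=[
    [10, -0.5, 0, 0, 0, 0, -1],
    [10, -0.5, 0, 0, 0, 0, -1],
    [10, -0.5, 0, 0, 0, 0, -1],
    [0, 0, 0, 0, 0, 0, 1],
    [0, 0, 0, 0, 0, 0, 1],
  ],
)

```text
clock: 4.25
tcp_pos: [0.4868, -0.0329, 0.0114]
orientation: [0.0, 0.025, 1.0, 0.0]
wrist_force: [0.1, -0.2, 0.2]
finger_gap: 0.0779
grip_force: 0.0
```

Request:
step_arm(
  deltas=[
    [0, 0, 2, 0, 0, 0, 1],
    [-25, 1, 2, 0, 0, 0, 1],
    [-25, 1, 0, 0, 0, 0, -1],
    [-2, 0, 0, 0, 0, 0, -1],
    [0, 0, 0, 0, 0, 0, -1],
  ],
)

```text
clock: 4.75
tcp_pos: [0.4337, -0.0307, 0.0156]
orientation: [0.0, 0.025, 1.0, 0.0]
wrist_force: [1.1, -0.4, 0.0]
finger_gap: 0.0439
grip_force: 0.0
```

Request:
step_arm(
  deltas=[
    [0, 0, 0, 0, 0, 0, -1],
    [0, 0, 0, 0, 0, 0, -1],
    [10, -0.5, 0, 0, 0, 0, -1],
    [10, -0.5, 0, 0, 0, 0, -1],
  ],
)

```text
clock: 5.15
tcp_pos: [0.4555, -0.032, 0.0154]
orientation: [0.0, 0.025, 1.0, -0.0]
wrist_force: [-0.3, -1.1, -0.1]
finger_gap: -0.0001
grip_force: 0.3
```

Request:
step_arm(
  deltas=[
    [8, -0.4, 0, 0, 0, 0, -1],
    [8, -0.4, 0, 0, 0, 0, -1],
    [8, -0.4, 0, 0, 0, 0, -1],
    [5, -0.3, 0, 0, 0, 0, -1],
  ],
)

```text
clock: 5.55
tcp_pos: [0.4843, -0.0335, 0.0152]
orientation: [0.0, 0.025, 1.0, 0.0]
wrist_force: [-1.3, 0.5, -0.2]
finger_gap: -0.0001
grip_force: 0.5
```

Request:
step_arm(
  deltas=[
    [3, -0.2, 0, 0, 0, 0, -1],
    [2, -0.1, 0, 0, 0, 0, -1],
  ],
)

```text
clock: 5.75
tcp_pos: [0.4883, -0.0337, 0.0152]
orientation: [-0.0, 0.025, 1.0, 0.0]
wrist_force: [-0.9, -0.1, 1.1]
finger_gap: 0.0001
grip_force: 0.5
```

Request:
step_arm(
  deltas=[
    [2, -0.1, 0, 0, 0, 0, -1],
    [1, 0, 0, 0, 0, 0, -1],
  ],
)

```text
clock: 5.95
tcp_pos: [0.4912, -0.0338, 0.0153]
orientation: [-0.0, 0.025, 1.0, 0.0]
wrist_force: [-1.2, 0.2, -0.0]
finger_gap: 0.0
grip_force: 0.2
```

Request:
step_arm(
  deltas=[
    [1.5, -0.1, 0, 0, 0, 0, -1],
    [0, 0, 0, 0, 0, 0, -1],
  ],
)

```text
clock: 6.15
tcp_pos: [0.4914, -0.0337, 0.0151]
orientation: [-0.001, 0.025, 1.0, 0.0]
wrist_force: [-5.4, -0.5, 2.7]
finger_gap: -0.0002
grip_force: 2.4
```

Request:
step_arm(
  deltas=[
    [-10, 0.5, 0, 0, 0, 0, 1],
    [-15, 0, 45, 0, 0, 0, 1],
    [0, 0, 50, 0, 0, 0, 1],
    [0, 40, 25, 0, 0, 0, 1],
    [0, 50, 0, 0, 0, 0, 1],
  ],
)

```text
clock: 6.65
tcp_pos: [0.4717, 0.0559, 0.1401]
orientation: [0.006, 0.027, 1.0, -0.0]
wrist_force: [1.3, -0.0, -0.8]
finger_gap: 0.0723
grip_force: 0.0
```

```bash
cat >> h.py <<'E'
def logs(d,zlo=.018,zhi=.045):
    vs,us=np.mgrid[0:480,0:640]; z=d['z_map'].astype(float)
    P=np.linalg.inv(d['K'])@np.stack([(us*z).ravel(),(vs*z).ravel(),z.ravel()])
    T=d['world_from_camera']; W=(T[:3,:3]@P+T[:3,3:]).T.reshape(480,640,3)
    m=((W[...,2]>zlo)&(W[...,2]<zhi)).astype(np.uint8); m[:, :350]=0; m[:200]=0;m[335:]=0;m[:,482:]=0
    k,lab,st,ce=cv2.connectedComponentsWithStats(m)
    for j in range(1,k):
        if st[j,4]<100: continue
        q=W[lab==j]; print(ce[j],st[j,4],cv2.minAreaRect((q[:,:2]*1000).astype(np.float32)))
E
python3 - <<'E'
from h import *
d=cam('top'); logs(d); cv2.imwrite('pics/t2.png',d['image'][150:390,140:500,::-1].repeat(2,0).repeat(2,1)); s=get_state(); print(s['tcp_pos'],s['finger_gap'])
E
```

```text
[427.50740741 239.15555556] 810 ((561.044921875, -278.7532043457031), (80.40888214111328, 52.84885787963867), 13.704370498657227)
[459.99410377 294.59551887] 848 ((434.4596252441406, -345.5184326171875), (79.87249755859375, 54.2138557434082), 14.272488594055176)
[0.46918553 0.06385641 0.13825481] 0.07886474711725133
```

View pics/t2.png

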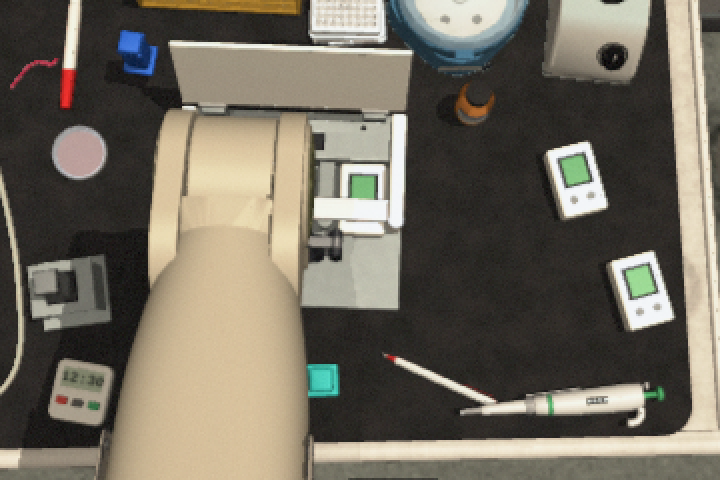

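The right-bay logger is home (crop 362,190), and the other two, at (576,180) and (640,290), haven't moved. Next is the far one.

Request:
step_arm(
  deltas=[
    [5, -49, 0, 0, 0, 3, 1],
    [5, -49, 0, 0, 0, 3, 1],
    [5, -49, 0, 0, 0, 3, 1],
    [10, -48, 0, 0, 0, 3, 1],
    [15, -47, 0, 0, 0, 3, 1],
  ],
)

```text
clock: 7.2
tcp_pos: [0.5074, -0.1873, 0.1354]
orientation: [0.0, -0.107, 0.994, -0.0]
wrist_force: [0.9, 1.1, -0.1]
finger_gap: 0.0851
grip_force: 0.0
```

Request:
step_arm(
  deltas=[
    [20, -45, -5, 0, 0, 1.5, 1],
    [20, -45, -10, 0, 0, 0, 1],
    [0, -13, -40, 0, 0, 0, 1],
    [0, 0, -30, 0, 0, 0, 1],
  ],
)

```text
clock: 7.6
tcp_pos: [0.5481, -0.2916, 0.0487]
orientation: [0.001, -0.117, 0.993, -0.001]
wrist_force: [-0.8, 0.1, -0.5]
finger_gap: 0.0855
grip_force: 0.0
```

Request:
step_arm(
  deltas=[
    [1, 10, 0, 0, 0, 0, 1],
    [0, 0, -25, 0, 0, 0, 1],
    [0, 0, -20, 0, 0, 0, 1],
    [0, 0, 0, 0, 0, 0, 1],
  ],
)

```text
clock: 8.0
tcp_pos: [0.5473, -0.276, 0.0043]
orientation: [-0.001, -0.119, 0.993, 0.001]
wrist_force: [-0.8, 0.1, -0.1]
finger_gap: 0.0856
grip_force: 0.0
```

Request:
step_arm(
  deltas=[
    [0, 0, 0, 0, 0, 0, -1],
    [0, 0, 0, 0, 0, 0, -1],
    [0, 0, 0, 0, 0, 0, -1],
    [0, 0, 0, 0, 0, 0, -1],
  ],
)

```text
clock: 8.4
tcp_pos: [0.5502, -0.2789, 0.0078]
orientation: [0.002, -0.119, 0.993, -0.001]
wrist_force: [-0.9, 0.8, 6.6]
finger_gap: 0.051
grip_force: 53.8
```

Request:
step_arm(
  deltas=[
    [0, 0, 40, 0, 0, 0, -1],
    [0, 0, 45, 0, 0, 0, -1],
    [-25, 40, 10, 0, 0, -4, -1],
    [-25, 43, 0, 0, 0, -4, -1],
    [-25, 43, 0, 0, 0, -4, -1],
  ],
)

```text
clock: 8.9
tcp_pos: [0.4733, -0.1514, 0.1016]
orientation: [0.001, -0.012, 1.0, -0.0]
wrist_force: [-0.6, 1.5, -1.6]
finger_gap: 0.0509
grip_force: 53.1
```

Request:
step_arm(
  deltas=[
    [-10, 48, 0, 0, 0, -4, -1],
    [-3, 49, 0, 0, 0, -0.5, -1],
    [0, 50, 0, 0, 0, 0, -1],
    [0, 50, 0, 0, 0, 0, -1],
    [0, 0, 0, 0, 0, 0, -1],
  ],
)

```text
clock: 9.4
tcp_pos: [0.4597, 0.0503, 0.1011]
orientation: [0.0, 0.021, 1.0, 0.001]
wrist_force: [-0.1, -1.2, -1.1]
finger_gap: 0.0507
grip_force: 53.2
```

Request:
step_arm(
  deltas=[
    [1, -2.5, -40, 0, 0, -0.7, -1],
    [0, 0, -30, 0, 0, 0, -1],
    [0, 0, -12, 0, 0, 0, -1],
    [0, 0, 0, 0, 0, 0, -1],
  ],
)

```text
clock: 9.8
tcp_pos: [0.4599, 0.0421, 0.0169]
orientation: [-0.002, 0.031, 1.0, 0.0]
wrist_force: [-1.2, 0.4, -1.5]
finger_gap: 0.051
grip_force: 53.1
```

Request:
step_arm(
  deltas=[
    [0, 0, -2, 0, 0, 0, -1],
    [0, 0, 0, 0, 0, 0, -1],
  ],
)

```text
clock: 10.0
tcp_pos: [0.4627, 0.042, 0.0174]
orientation: [0.001, 0.031, 1.0, -0.0]
wrist_force: [-0.0, 0.7, -0.2]
finger_gap: 0.0507
grip_force: 53.1
```

Request:
step_arm(
  deltas=[
    [0, 5, 0, 0, 0, 0, -1],
    [0, 0, -2, 0, 0, 0, -1],
    [0, 0, 0, 0, 0, 0, -1],
  ],
)

```text
clock: 10.3
tcp_pos: [0.4619, 0.0475, 0.0146]
orientation: [0.0, 0.031, 1.0, 0.0]
wrist_force: [-0.4, 0.4, -1.3]
finger_gap: 0.0511
grip_force: 53.2
```

Request:
step_arm(
  deltas=[
    [10, -0.5, -1, 0, 0, 0, -1],
    [10, -0.5, 0, 0, 0, 0, -1],
    [9, -0.5, 0, 0, 0, 0, -1],
    [0, 0, 0, 0, 0, 0, 1],
    [0, 0, 0, 0, 0, 0, 1],
  ],
)

```text
clock: 10.8
tcp_pos: [0.4911, 0.0458, 0.0133]
orientation: [0.0, 0.031, 1.0, 0.0]
wrist_force: [-0.1, 0.0, -1.0]
finger_gap: 0.0778
grip_force: 0.0
```

Request:
step_arm(
  deltas=[
    [0, 0, 0, 0, 0, 0, 1],
    [-25, 1, 0, 0, 0, 0, 1],
    [-27, 1, 0, 0, 0, 0, -1],
    [-2, 0, 0, 0, 0, 0, -1],
    [0, 0, 0, 0, 0, 0, -1],
  ],
)

```text
clock: 11.3
tcp_pos: [0.436, 0.048, 0.0134]
orientation: [-0.0, 0.031, 1.0, 0.0]
wrist_force: [0.8, 0.2, 0.4]
finger_gap: 0.0439
grip_force: 0.0
```

Request:
step_arm(
  deltas=[
    [0, 0, 0, 0, 0, 0, -1],
    [0, 0, 0, 0, 0, 0, -1],
    [8, -0.4, 0, 0, 0, 0, -1],
    [8, -0.4, 0, 0, 0, 0, -1],
    [8, -0.4, 0, 0, 0, 0, -1],
  ],
)

```text
clock: 11.8
tcp_pos: [0.4617, 0.0465, 0.0134]
orientation: [0.0, 0.031, 1.0, 0.0]
wrist_force: [-1.8, -0.1, 0.5]
finger_gap: -0.0001
grip_force: 0.6
```

Request:
step_arm(
  deltas=[
    [8, -0.4, 0, 0, 0, 0, -1],
    [8, -0.4, 0, 0, 0, 0, -1],
    [8, -0.4, 0, 0, 0, 0, -1],
  ],
)

```text
clock: 12.1
tcp_pos: [0.4854, 0.0454, 0.0132]
orientation: [-0.0, 0.031, 1.0, 0.0]
wrist_force: [-1.4, 0.1, -0.6]
finger_gap: 0.0001
grip_force: 0.4
```

Request:
step_arm(
  deltas=[
    [5, -0.3, 0, 0, 0, 0, -1],
    [4, -0.2, 0, 0, 0, 0, -1],
    [1, 0, 0, 0, 0, 0, -1],
  ],
)

```text
clock: 12.4
tcp_pos: [0.4951, 0.0449, 0.0133]
orientation: [0.0, 0.031, 1.0, 0.0]
wrist_force: [-0.6, -0.1, 0.8]
finger_gap: -0.0
grip_force: 0.5
```

Request:
step_arm(
  deltas=[
    [1, 0, 0, 0, 0, 0, -1],
    [0, 0, 0, 0, 0, 0, -1],
  ],
)

```text
clock: 12.6
tcp_pos: [0.4956, 0.045, 0.0133]
orientation: [-0.0, 0.031, 1.0, 0.0]
wrist_force: [-0.4, 0.3, 0.2]
finger_gap: 0.0002
grip_force: 0.2
```

Request:
step_arm(
  deltas=[
    [1.5, 0, 0, 0, 0, 0, -1],
    [1, 0, 0, 0, 0, 0, -1],
  ],
)

```text
clock: 12.8
tcp_pos: [0.496, 0.045, 0.0131]
orientation: [-0.002, 0.031, 1.0, -0.0]
wrist_force: [-6.7, 0.3, 5.0]
finger_gap: 0.0001
grip_force: 3.7
```

Request:
step_arm(
  deltas=[
    [-10, 0.5, 0, 0, 0, 0, 1],
    [-15, 0, 45, 0, 0, 0, 1],
    [-10, -10, 45, 0, 0, 0, 1],
    [-10, -45, 10, 0, 0, 4, 1],
    [-10, -45, 0, 0, 0, 4, 1],
  ],
)

```text
clock: 13.3
tcp_pos: [0.4451, -0.0554, 0.1163]
orientation: [0.004, -0.042, 0.999, -0.001]
wrist_force: [1.5, -0.6, -0.6]
finger_gap: 0.0726
grip_force: 0.0
```

Request:
step_arm(
  deltas=[
    [-10, -45, 0, 0, 0, 4, 1],
    [-5, -48, 0, 0, 0, 4, 1],
    [0, 0, 0, 0, 0, 0, 1],
    [0, 0, 0, 0, 0, 0, 1],
  ],
)

```text
clock: 13.7
tcp_pos: [0.428, -0.1485, 0.1135]
orientation: [0.0, -0.106, 0.994, 0.0]
wrist_force: [-0.7, -0.2, -0.9]
finger_gap: 0.0855
grip_force: 0.0
```

```bash
python3 - <<'E'
from h import *
d=cam('top'); logs(d); s=get_state(); print(s['tcp_pos'],s['orientation'])
E
```

```text
[461.23636364 295.75974026] 770 ((434.1710510253906, -345.3968811035156), (79.36697387695312, 55.32915496826172), 14.730696678161621)
[ 0.42789388 -0.14737104  0.11332709] [ 1.56010343e-04 -1.07404026e-01  9.94215414e-01  2.46349329e-04]
```

Request:
step_arm(
  deltas=[
    [-1, -50, 0, 0, 0, 1.4, 1],
    [-1, -50, 0, 0, 0, 0, 1],
    [-1, -50, 0, 0, 0, 0, 1],
    [-2, -46, -10, 0, 0, 0, 1],
    [0, -5, -30, 0, 0, 0, 1],
  ],
)

```text
clock: 14.25
tcp_pos: [0.4265, -0.3543, 0.0757]
orientation: [0.003, -0.119, 0.993, -0.004]
wrist_force: [1.2, -0.0, 0.3]
finger_gap: 0.0853
grip_force: 0.0
```

Request:
step_arm(
  deltas=[
    [0, 0, -20, 0, 0, 0, 1],
    [0, 0, 0, 0, 0, 0, 1],
  ],
)

```text
clock: 14.45
tcp_pos: [0.4221, -0.3451, 0.0503]
orientation: [-0.002, -0.121, 0.993, 0.003]
wrist_force: [-0.5, 0.3, -0.2]
finger_gap: 0.0858
grip_force: 0.0
```

Request:
step_arm(
  deltas=[
    [0, -2, -25, 0, 0, 0, 1],
    [0, 0, -20, 0, 0, 0, 1],
    [0, 0, 0, 0, 0, 0, 1],
    [0, 0, 0, 0, 0, 0, -1],
    [0, 0, 0, 0, 0, 0, -1],
  ],
)

```text
clock: 14.95
tcp_pos: [0.4244, -0.3506, 0.01]
orientation: [0.001, -0.121, 0.993, -0.001]
wrist_force: [0.8, -0.3, 0.4]
finger_gap: 0.0592
grip_force: 0.0
```

Request:
step_arm(
  deltas=[
    [0, 0, 0, 0, 0, 0, -1],
    [0, 0, 0, 0, 0, 0, -1],
  ],
)

```text
clock: 15.15
tcp_pos: [0.4244, -0.3511, 0.0103]
orientation: [0.001, -0.121, 0.993, -0.001]
wrist_force: [0.4, 1.5, 6.9]
finger_gap: 0.0502
grip_force: 53.4
```

Request:
step_arm(
  deltas=[
    [0, 0, 40, 0, 0, 0, -1],
    [0, 10, 45, 0, 0, 0, -1],
    [0, 45, 15, 0, 0, -4, -1],
    [0, 50, 0, 0, 0, -4, -1],
    [0, 50, 0, 0, 0, -4, -1],
  ],
)

```text
clock: 15.65
tcp_pos: [0.4236, -0.1949, 0.1099]
orientation: [0.001, -0.014, 1.0, -0.001]
wrist_force: [1.0, 0.4, -1.1]
finger_gap: 0.051
grip_force: 53.2
```

Request:
step_arm(
  deltas=[
    [0, 50, 0, 0, 0, -4, -1],
    [0, 50, 0, 0, 0, -1, -1],
    [5, 49, 0, 0, 0, 0, -1],
    [10, 48, 0, 0, 0, 0, -1],
    [10, 48, 0, 0, 0, 0, -1],
  ],
)

```text
clock: 16.15
tcp_pos: [0.4483, 0.0514, 0.1093]
orientation: [0.001, 0.028, 1.0, -0.0]
wrist_force: [1.5, -0.9, -0.6]
finger_gap: 0.0506
grip_force: 53.1
```

Request:
step_arm(
  deltas=[
    [10, 47, 0, 0, 0, 0, -1],
    [7, 29, 0, 0, 0, 0, -1],
    [0, 0, 0, 0, 0, 0, -1],
    [0, 0, 0, 0, 0, 0, -1],
  ],
)

```text
clock: 16.55
tcp_pos: [0.465, 0.1259, 0.1086]
orientation: [0.0, 0.027, 1.0, -0.0]
wrist_force: [-0.5, -1.1, -1.2]
finger_gap: 0.0507
grip_force: 53.2
```

Lower to z ≈ 0.0165 (the logger was gripped at 0.0103, plus 6 mm for the base).

Request:
step_arm(
  deltas=[
    [0, -1, -40, 0, 0, -0.3, -1],
    [0, 0, -30, 0, 0, 0, -1],
    [0, 0, -20, 0, 0, 0, -1],
    [0, 0, 0, 0, 0, 0, -1],
    [0, 0, 0, 0, 0, 0, -1],
  ],
)

```text
clock: 17.05
tcp_pos: [0.4647, 0.1231, 0.0183]
orientation: [-0.0, 0.031, 1.0, -0.0]
wrist_force: [0.5, -0.2, -0.2]
finger_gap: 0.0507
grip_force: 55.4
```

Request:
step_arm(
  deltas=[
    [0, 2, -2, 0, 0, 0, -1],
    [10, -0.5, 0, 0, 0, 0, -1],
    [10, -0.5, 0, 0, 0, 0, -1],
    [9, -0.5, 0, 0, 0, 0, -1],
    [0, 0, 0, 0, 0, 0, 1],
  ],
)

```text
clock: 17.55
tcp_pos: [0.4969, 0.1249, 0.0169]
orientation: [0.001, 0.031, 1.0, 0.0]
wrist_force: [0.3, 0.0, -0.3]
finger_gap: 0.0637
grip_force: 0.0
```

Request:
step_arm(
  deltas=[
    [0, 0, 0, 0, 0, 0, 1],
    [0, 0, 0, 0, 0, 0, 1],
    [-25, 1, -1, 0, 0, 0, 1],
    [-27, 1, 0, 0, 0, 0, -1],
    [-2, 0, 0, 0, 0, 0, -1],
  ],
)

```text
clock: 18.05
tcp_pos: [0.4351, 0.127, 0.0146]
orientation: [-0.003, 0.03, 1.0, -0.0]
wrist_force: [0.1, -0.8, 0.0]
finger_gap: 0.0591
grip_force: 0.0
```

Request:
step_arm(
  deltas=[
    [0, 0, 0, 0, 0, 0, -1],
    [0, 0, 0, 0, 0, 0, -1],
    [0, 0, 0, 0, 0, 0, -1],
    [8, -0.4, 0, 0, 0, 0, -1],
    [8, -0.4, 0, 0, 0, 0, -1],
  ],
)

```text
clock: 18.55
tcp_pos: [0.4574, 0.1261, 0.0155]
orientation: [0.0, 0.03, 1.0, 0.0]
wrist_force: [-0.3, 0.1, 0.0]
finger_gap: 0.0
grip_force: 0.0
```

Request:
step_arm(
  deltas=[
    [8, -0.4, 0, 0, 0, 0, -1],
    [8, -0.4, 0, 0, 0, 0, -1],
    [8, -0.4, 0, 0, 0, 0, -1],
  ],
)

```text
clock: 18.85
tcp_pos: [0.4809, 0.1249, 0.0152]
orientation: [-0.0, 0.03, 1.0, 0.0]
wrist_force: [-0.8, 1.0, 0.9]
finger_gap: -0.0
grip_force: 0.6
```

Request:
step_arm(
  deltas=[
    [8, -0.4, 0, 0, 0, 0, -1],
    [6, -0.3, 0, 0, 0, 0, -1],
    [4, -0.2, 0, 0, 0, 0, -1],
    [1.5, 0, 0, 0, 0, 0, -1],
  ],
)

```text
clock: 19.25
tcp_pos: [0.5001, 0.124, 0.0153]
orientation: [0.0, 0.03, 1.0, 0.0]
wrist_force: [-1.4, 0.2, 0.7]
finger_gap: -0.0001
grip_force: 0.5
```

Request:
step_arm(
  deltas=[
    [1.5, 0, 0, 0, 0, 0, -1],
    [0, 0, 0, 0, 0, 0, -1],
  ],
)

```text
clock: 19.45
tcp_pos: [0.5006, 0.124, 0.0152]
orientation: [-0.0, 0.03, 1.0, -0.0]
wrist_force: [-1.3, 0.3, -0.1]
finger_gap: -0.0001
grip_force: 0.7
```

Request:
step_arm(
  deltas=[
    [1.5, 0, 0, 0, 0, 0, -1],
    [1, 0, 0, 0, 0, 0, -1],
  ],
)

```text
clock: 19.65
tcp_pos: [0.5006, 0.1241, 0.015]
orientation: [-0.003, 0.03, 1.0, -0.0]
wrist_force: [-9.7, -0.2, 5.4]
finger_gap: 0.0001
grip_force: 4.5
```

Request:
step_arm(
  deltas=[
    [-10, 0.5, 0, 0, 0, 0, -1],
    [-15, 0, 45, 0, 0, 0, -1],
    [-20, 15, 45, 0, 0, 0, 1],
    [-20, 40, 45, 0, 0, 0, 1],
    [0, 40, 50, 0, 0, 0, 1],
  ],
)

```text
clock: 20.15
tcp_pos: [0.4413, 0.2022, 0.1802]
orientation: [-0.0, 0.031, 1.0, 0.0]
wrist_force: [2.3, 0.3, -0.5]
finger_gap: 0.0429
grip_force: 0.0
```

```bash
python3 - <<'E'
from h import *
d=cam('side'); t=cam('top'); c=np.hstack([cv2.resize(d['image'][190:330,215:345,::-1],None,fx=3,fy=3,interpolation=cv2.INTER_CUBIC),cv2.resize(t['image'][160:300,215:350,::-1],None,fx=3,fy=3,interpolation=cv2.INTER_CUBIC)])
cv2.imwrite('pics/d3.png',c); s=get_state(); print(s['tcp_pos'],s['orientation'])
E
```

```text
[0.44665096 0.20566289 0.18464086] [0.00588933 0.02842917 0.9995757  0.00234758]
```

View pics/d3.png

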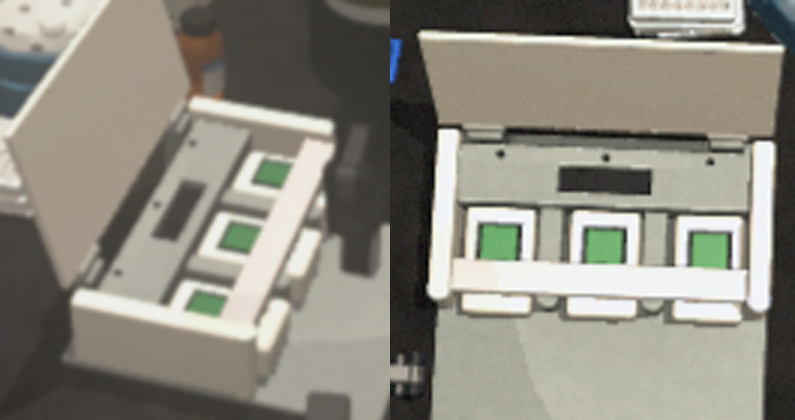

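All three loggers are home (right crop: 500,245 / 605,245 / 710,250). Next I fetch the probe, and average some depth frames over the slot.

```bash
python3 - <<'E'
from h import *
ds=[read_camera('top') for _ in range(12)]
d=ds[0]; Z=np.stack([x['z_map'] for x in ds]).astype(float); Z[Z==0]=np.nan; Z=np.nanmean(Z,0)
o=np.array([.531,.0437]);X=np.array([.9985,-.054]);Y=np.array([.054,.9985])
d['z_map']=Z
for y in np.arange(-.034,.035,.003):
    r=[]
    for x in (.068,.071,.074,.077,.080):
        p=np.append(o+x*X+y*Y,.042); c=np.linalg.inv(d['world_from_camera'])@np.append(p,1); q=d['K']@c[:3]; u,v=(q[:2]/q[2]).round().astype(int)
        r.append(pt(d,u,v,0)[2]*1000)
    print(round(y*1000),np.mean(r).round(1),end=' | ')
E
```

```text
-34 41.1 | -31 41.4 | -28 41.6 | -25 41.4 | -22 41.5 | -19 41.0 | -16 41.1 | -13 41.0 | -10 41.2 | -7 42.8 | -4 42.3 | -1 40.9 | 2 40.9 | 5 41.1 | 8 41.3 | 11 37.1 | 14 37.0 | 17 37.5 | 20 41.4 | 23 41.2 | 26 41.1 | 29 41.2 | 32 41.2 |
```

Request:
step_arm(
  deltas=[
    [0, 30, 0, 0, 0, 4, 1],
    [-1, 30, 0, 0, 0, 4, 1],
    [-1, 22, 0, 0, 0, 3, 1],
    [0, 0, 0, 0, 0, 0, 1],
    [0, 0, 0, 0, 0, 0, 1],
  ],
)

```text
clock: 21.35
tcp_pos: [0.4413, 0.2838, 0.1783]
orientation: [-0.0, -0.066, 0.998, -0.0]
wrist_force: [0.6, 0.1, -0.5]
finger_gap: 0.0853
grip_force: 0.0
```

The slot floor is about 4 mm deeper around y ≈ +14 mm, so I'll feel there first. Now grip the probe.

Request:
step_arm(
  deltas=[
    [3, 4, 0, 0, 0, 0, 1],
    [0, 0, -30, 0, 0, 0, 1],
    [0, 0, -30, 0, 0, 0, 1],
    [0, 0, -26, 0, 0, 0, 1],
    [0, 0, 0, 0, 0, 0, 1],
  ],
)

```text
clock: 21.85
tcp_pos: [0.4421, 0.2859, 0.0893]
orientation: [-0.003, -0.065, 0.998, -0.001]
wrist_force: [0.2, -1.1, 0.1]
finger_gap: 0.0854
grip_force: 0.0
```

```bash
python3 - <<'E'
from h import *
d=cam('side'); cv2.imwrite('pics/p1.png',cv2.resize(d['image'][230:410,240:400,::-1],None,fx=3,fy=3,interpolation=cv2.INTER_CUBIC))
E
```

```text
(no output)
```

View pics/p1.png

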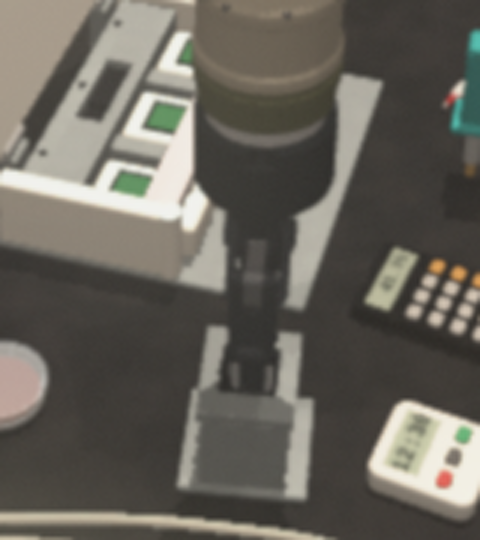

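The fingers straddle the handle above the stand (around 248,350), so I can close.

Request:
step_arm(
  deltas=[
    [0, 0, 0, 0, 0, 0, -1],
    [0, 0, 0, 0, 0, 0, -1],
    [0, 0, 0, 0, 0, 0, -1],
    [0, 0, 0, 0, 0, 0, -1],
    [0, 0, 0, 0, 0, 0, -1],
  ],
  newtons=50,
)

```text
clock: 22.4
tcp_pos: [0.4452, 0.2883, 0.0936]
orientation: [0.001, -0.066, 0.998, 0.0]
wrist_force: [0.5, -0.4, 4.4]
finger_gap: 0.0237
grip_force: 49.8
```

Request:
step_arm(
  deltas=[
    [0, 0, 0, 0, 0, 0, -1],
    [0, 0, 0, 0, 0, 0, -1],
  ],
)

```text
clock: 22.6
tcp_pos: [0.4452, 0.2883, 0.0936]
orientation: [0.001, -0.066, 0.998, 0.0]
wrist_force: [-0.3, 0.4, 5.7]
finger_gap: 0.0232
grip_force: 49.8
```

Request:
step_arm(
  deltas=[
    [0, 0, 20, 0, 0, 0, -1],
    [0, 0, 35, 0, 0, 0, -1],
    [0, 0, 45, 0, 0, 0, -1],
    [20, -30, 0, 0, 0, -3, -1],
    [25, -40, 0, 0, 0, -3, -1],
  ],
)

```text
clock: 23.1
tcp_pos: [0.4901, 0.219, 0.1943]
orientation: [0.002, -0.014, 1.0, 0.001]
wrist_force: [1.0, 0.2, -1.8]
finger_gap: 0.0233
grip_force: 50.2
```

Request:
step_arm(
  deltas=[
    [28, -40, 0, 0, 0, -3, -1],
    [28, -40, 0, 0, 0, -1.6, -1],
    [28, -40, 0, 0, 0, 0, -1],
    [28, -40, 0, 0, 0, 0, -1],
    [4, -5, 0, 0, 0, 0, -1],
  ],
)

```text
clock: 23.6
tcp_pos: [0.6081, 0.048, 0.1915]
orientation: [0.0, 0.03, 1.0, -0.001]
wrist_force: [-0.9, -0.4, -1.2]
finger_gap: 0.0233
grip_force: 50.2
```

Request:
step_arm(
  deltas=[
    [0, 0, 0, 0, 0, 0, -1],
    [0, 0, 0, 0, 0, 0, -1],
    [0, 0, 0, 0, 0, 0, -1],
  ],
)

```text
clock: 23.9
tcp_pos: [0.6044, 0.0543, 0.1925]
orientation: [-0.0, 0.026, 1.0, 0.0]
wrist_force: [0.1, 0.2, -1.5]
finger_gap: 0.0236
grip_force: 50.2
```

Request:
step_arm(
  deltas=[
    [2, -0.7, -30, 0, 0, 0, -1],
    [0, 0, -30, 0, 0, 0, -1],
    [0, 0, 0, 0, 0, 0, -1],
    [0, 0, 0, 0, 0, 0, -1],
  ],
)

```text
clock: 24.3
tcp_pos: [0.6065, 0.0534, 0.1329]
orientation: [-0.001, 0.026, 1.0, 0.0]
wrist_force: [0.1, 0.5, -0.3]
finger_gap: 0.0237
grip_force: 50.3
```

```bash
python3 - <<'E'
from h import *
s=get_state(); print(s['tcp_pos'],s['wrist_force'])
d=cam('side'); cv2.imwrite('pics/q1.png',cv2.resize(d['image'][180:320,200:340,::-1],None,fx=4,fy=4,interpolation=cv2.INTER_CUBIC))
E
```

```text
[0.60650928 0.0533924  0.13287641] [ 0.13966885  0.48970974 -0.34275728]
```

View pics/q1.png

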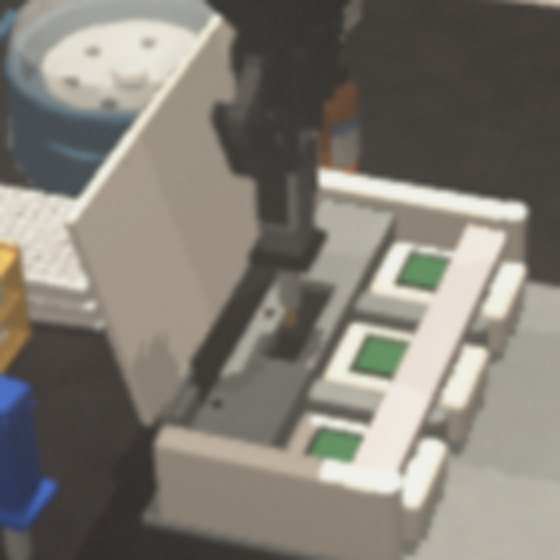

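The tip hangs over the slot (crop 290,320), in its left half. Lower and feel.

Request:
step_arm(
  deltas=[
    [0, 0, -10, 0, 0, 0, -1],
    [0, 0, -6, 0, 0, 0, -1],
    [0, 0, 0, 0, 0, 0, -1],
    [0, 0, 0, 0, 0, 0, -1],
  ],
)

```text
clock: 24.75
tcp_pos: [0.6074, 0.0521, 0.1166]
orientation: [-0.0, 0.027, 1.0, 0.0]
wrist_force: [0.5, 0.6, -0.2]
finger_gap: 0.0234
grip_force: 50.3
```

Request:
step_arm(
  deltas=[
    [0, 0, -3, 0, 0, 0, -1],
    [0, 0, 0, 0, 0, 0, -1],
    [0, 0, 0, 0, 0, 0, -1],
  ],
)

```text
clock: 25.05
tcp_pos: [0.6077, 0.0522, 0.1138]
orientation: [0.0, 0.027, 1.0, 0.0]
wrist_force: [0.6, -0.3, -0.9]
finger_gap: 0.0234
grip_force: 50.3
```

Request:
step_arm(
  deltas=[
    [0, 0, -2.5, 0, 0, 0, -1],
    [0, 0, 0, 0, 0, 0, -1],
    [0, 0, 0, 0, 0, 0, -1],
  ],
)

```text
clock: 25.35
tcp_pos: [0.6077, 0.0521, 0.1112]
orientation: [0.0, 0.027, 1.0, 0.0]
wrist_force: [0.1, -0.7, 0.4]
finger_gap: 0.0235
grip_force: 50.3
```

The tip is past floor level with little force, so it's in the hole. Press fully and hold.

Request:
step_arm(
  deltas=[
    [0, 0, -2.5, 0, 0, 0, -1],
    [0, 0, -2, 0, 0, 0, -1],
    [0, 0, 0, 0, 0, 0, -1],
    [0, 0, 0, 0, 0, 0, -1],
  ],
)

```text
clock: 25.75
tcp_pos: [0.6077, 0.0521, 0.1067]
orientation: [0.0, 0.027, 1.0, 0.0]
wrist_force: [1.2, -0.3, 1.4]
finger_gap: 0.0236
grip_force: 50.5
```

Request:
step_arm(
  deltas=[
    [0, 0, 0, 0, 0, 0, -1],
    [0, 0, 0, 0, 0, 0, -1],
    [0, 0, 0, 0, 0, 0, -1],
    [0, 0, 0, 0, 0, 0, -1],
    [0, 0, 0, 0, 0, 0, -1],
  ],
)

```text
clock: 26.25
tcp_pos: [0.6076, 0.0522, 0.1067]
orientation: [0.0, 0.027, 1.0, 0.0]
wrist_force: [1.2, -0.2, 1.9]
finger_gap: 0.0234
grip_force: 50.6
```

Request:
step_arm(
  deltas=[
    [0, 0, -1, 0, 0, 0, -1],
    [0, 0, 0, 0, 0, 0, -1],
    [0, 0, 0, 0, 0, 0, -1],
    [0, 0, 0, 0, 0, 0, -1],
    [0, 0, 0, 0, 0, 0, -1],
  ],
)

```text
clock: 26.75
tcp_pos: [0.6076, 0.0522, 0.1056]
orientation: [0.0, 0.027, 1.0, 0.0]
wrist_force: [0.9, -0.2, 1.8]
finger_gap: 0.0236
grip_force: 50.6
```

Request:
step_arm(
  deltas=[
    [0, 0, 0, 0, 0, 0, -1],
    [0, 0, 0, 0, 0, 0, -1],
    [0, 0, 0, 0, 0, 0, -1],
    [0, 0, 0, 0, 0, 0, -1],
    [0, 0, 0, 0, 0, 0, -1],
  ],
)

```text
clock: 27.25
tcp_pos: [0.6076, 0.0522, 0.1056]
orientation: [0.0, 0.027, 1.0, 0.0]
wrist_force: [1.8, 0.5, 2.8]
finger_gap: 0.0238
grip_force: 50.7
```

Request:
step_arm(
  deltas=[
    [0, 0, 0, 0, 0, 0, -1],
    [0, 0, 0, 0, 0, 0, -1],
    [0, 0, 0, 0, 0, 0, -1],
    [0, 0, 0, 0, 0, 0, -1],
    [0, 0, 0, 0, 0, 0, -1],
  ],
)

```text
clock: 27.75
tcp_pos: [0.6075, 0.0522, 0.1056]
orientation: [0.0, 0.027, 1.0, 0.0]
wrist_force: [1.8, -1.5, 2.2]
finger_gap: 0.0233
grip_force: 50.7
```

Request:
step_arm(
  deltas=[
    [0, 0, 20, 0, 0, 0, -1],
    [0, 0, 35, 0, 0, 0, -1],
    [0, 0, 35, 0, 0, 0, -1],
    [-25, 35, 0, 0, 0, 3, -1],
    [-28, 40, 0, 0, 0, 3, -1],
  ],
)

```text
clock: 28.25
tcp_pos: [0.5545, 0.1269, 0.1958]
orientation: [0.0, -0.025, 1.0, 0.0]
wrist_force: [-0.5, 1.9, -0.9]
finger_gap: 0.0232
grip_force: 50.4
```

Request:
step_arm(
  deltas=[
    [-28, 40, 0, 0, 0, 3, -1],
    [-28, 40, 0, 0, 0, 1.7, -1],
    [-28, 40, 0, 0, 0, 0, -1],
    [-25, 41, 0, 0, 0, 0, -1],
    [0, 0, 0, 0, 0, 0, -1],
  ],
)

```text
clock: 28.75
tcp_pos: [0.4405, 0.2919, 0.1947]
orientation: [-0.002, -0.07, 0.998, 0.0]
wrist_force: [0.1, -0.8, -2.4]
finger_gap: 0.0234
grip_force: 50.3
```

Request:
step_arm(
  deltas=[
    [0, 0, 0, 0, 0, 0, -1],
    [0, 0, 0, 0, 0, 0, -1],
    [0, 0, 0, 0, 0, 0, -1],
  ],
)

```text
clock: 29.05
tcp_pos: [0.4459, 0.2871, 0.1952]
orientation: [-0.0, -0.066, 0.998, -0.0]
wrist_force: [-0.4, 0.4, -1.1]
finger_gap: 0.0233
grip_force: 50.3
```

Request:
step_arm(
  deltas=[
    [-0.7, 1.2, 0, 0, 0, 0, -1],
    [0, 0, -25, 0, 0, 0, -1],
    [0, 0, -18, 0, 0, 0, -1],
    [0, 0, 0, 0, 0, 0, -1],
    [0, 0, 0, 0, 0, 0, -1],
  ],
)

```text
clock: 29.55
tcp_pos: [0.445, 0.2888, 0.1527]
orientation: [-0.0, -0.066, 0.998, -0.0]
wrist_force: [0.6, 0.5, -1.3]
finger_gap: 0.0236
grip_force: 50.2
```

Request:
step_arm(
  deltas=[
    [0, 0, -15, 0, 0, 0, -1],
    [0, 0, -15, 0, 0, 0, -1],
    [0, 0, -10, 0, 0, 0, -1],
    [0, 0, 0, 0, 0, 0, -1],
  ],
)

```text
clock: 29.95
tcp_pos: [0.4445, 0.2891, 0.1121]
orientation: [-0.001, -0.066, 0.998, -0.0]
wrist_force: [0.1, -0.1, -1.2]
finger_gap: 0.0236
grip_force: 50.3
```

Request:
step_arm(
  deltas=[
    [0, 0, -10, 0, 0, 0, -1],
    [0, 0, -7, 0, 0, 0, -1],
    [0, 0, 0, 0, 0, 0, -1],
    [0, 0, 0, 0, 0, 0, -1],
  ],
)

```text
clock: 30.35
tcp_pos: [0.4447, 0.2894, 0.0955]
orientation: [-0.0, -0.066, 0.998, -0.0]
wrist_force: [-0.3, -0.1, -0.9]
finger_gap: 0.0234
grip_force: 50.3
```

Request:
step_arm(
  deltas=[
    [0, 0, -1.5, 0, 0, 0, -1],
    [0, 0, 0, 0, 0, 0, -1],
    [0, 0, 0, 0, 0, 0, 0.5],
    [0, 0, 0, 0, 0, 0, 1],
    [0, 0, 0, 0, 0, 0, 1],
  ],
)

```text
clock: 30.85
tcp_pos: [0.445, 0.2895, 0.0944]
orientation: [0.0, -0.066, 0.998, 0.0]
wrist_force: [0.4, -0.3, 0.5]
finger_gap: 0.0662
grip_force: 0.0
```

Request:
step_arm(
  deltas=[
    [0, 0, 0, 0, 0, 0, 1],
    [0, 0, 30, 0, 0, 0, 1],
    [0, 0, 45, 0, 0, 0, 1],
    [0, 0, 50, 0, 0, 0, 1],
    [0, -30, 30, 0, 0, 0, 1],
  ],
)

```text
clock: 31.35
tcp_pos: [0.446, 0.2614, 0.2528]
orientation: [0.002, -0.068, 0.998, 0.001]
wrist_force: [0.3, -0.3, -0.4]
finger_gap: 0.0853
grip_force: 0.0
```

```bash
python3 - <<'E'
from h import *
t=cam('top'); d=cam('side')
c=np.hstack([cv2.resize(d['image'][140:400,170:400,::-1],None,fx=2,fy=2),cv2.resize(t['image'][150:410,140:300,::-1],None,fx=2,fy=2)]); cv2.imwrite('pics/r1.png',c)
s=get_state(); print(s['tcp_pos'],s['joint_pos'])
# lid rect from side depth: points on lid
E
```

```text
[0.44706789 0.25866534 0.25439565] [ 3.69466084e-01  1.86189600e-01 -6.43445908e-02  1.31157819e+00
 -7.77489994e-04  2.37978493e-01]
```

View pics/r1.png

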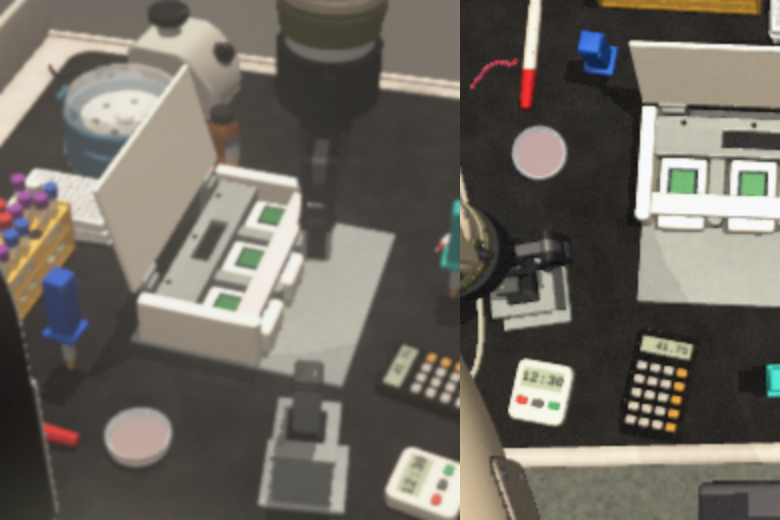

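The probe is back in its stand (left image 308,400) and the loggers are home. Before going behind the lid I'll check its angle and what stands there.

```bash
python3 - <<'E'
from h import *
d=dict(np.load('top.npz'))
for v in range(120,200,5): print(v,[ (pt(d,u,v)*1000).round().astype(int).tolist() for u in (255,285,310)])
E
```

```text
120 [[835, 107, 64], [858, 42, 2], [847, -18, 28]]
125 [[820, 106, 72], [823, 39, 61], [834, -18, 29]]
130 [[810, 107, 66], [809, 39, 66], [823, -17, 28]]
135 [[800, 107, 62], [798, 39, 64], [810, -17, 30]]
140 [[787, 107, 64], [787, 40, 62], [798, -17, 27]]
145 [[777, 107, 62], [775, 40, 62], [786, -17, 28]]
150 [[775, 110, 32], [773, 41, 35], [774, -17, 28]]
155 [[773, 113, 0], [771, 42, 3], [762, -16, 27]]
160 [[761, 113, -1], [760, 43, -1], [750, -16, 28]]
165 [[749, 113, 1], [748, 43, -1], [739, -16, 25]]
170 [[736, 113, 1], [735, 43, 2], [734, -16, 3]]
175 [[672, 96, 181], [670, 35, 185], [669, -15, 185]]
180 [[667, 98, 160], [665, 36, 164], [663, -15, 168]]
185 [[663, 100, 139], [660, 37, 144], [658, -15, 148]]
190 [[657, 102, 118], [654, 38, 126], [652, -15, 130]]
195 [[651, 104, 99], [648, 39, 106], [647, -15, 106]]
```

Request:
step_arm(
  deltas=[
    [25, -40, 0, 0, 0, -4, -1],
    [25, -40, 0, 0, 0, -4, -1],
    [25, -40, 0, 0, 0, -2.7, -1],
    [25, -40, 0, 0, 0, 0, -1],
    [35, -30, 0, 0, 0, 0, -1],
  ],
)

```text
clock: 31.95
tcp_pos: [0.5796, 0.0675, 0.2484]
orientation: [-0.001, 0.027, 1.0, 0.0]
wrist_force: [-0.2, 1.2, 0.3]
finger_gap: 0.0121
grip_force: 0.0
```

Request:
step_arm(
  deltas=[
    [40, -12, 2, 0, 0, 0, -1],
    [40, -12, 2, 0, 0, 0, -1],
    [40, -9, 0, 0, 0, 0, -1],
    [8, 0, 0, 0, 0, 0, -1],
    [0, 0, 0, 0, 0, 0, -1],
  ],
)

```text
clock: 32.45
tcp_pos: [0.7088, 0.036, 0.2496]
orientation: [-0.002, 0.027, 1.0, 0.0]
wrist_force: [-0.2, -0.6, 0.1]
finger_gap: 0.0002
grip_force: 0.0
```

Request:
step_arm(
  deltas=[
    [0, 0, 0, 0, 0, 0, -1],
    [0, 0, 0, 0, 0, 0, -1],
  ],
)

```text
clock: 32.65
tcp_pos: [0.7069, 0.037, 0.2533]
orientation: [-0.0, 0.027, 1.0, 0.0]
wrist_force: [-0.5, -0.1, 0.9]
finger_gap: 0.0001
grip_force: 0.0
```

Request:
step_arm(
  deltas=[
    [3, -2, -30, 0, 0, 0, -1],
    [0, 0, -40, 0, 0, 0, -1],
    [0, 0, -30, 0, 0, 0, -1],
    [0, 0, 0, 0, 0, 0, -1],
    [0, 0, 0, 0, 0, 0, -1],
  ],
)

```text
clock: 33.15
tcp_pos: [0.7101, 0.0348, 0.1543]
orientation: [-0.0, 0.027, 1.0, 0.0]
wrist_force: [0.6, -0.0, 1.1]
finger_gap: 0.0
grip_force: 0.0
```

Request:
step_arm(
  deltas=[
    [-8, 0.4, 0, 0, 0, 0, -1],
    [-8, 0.4, 0, 0, 0, 0, -1],
    [-8, 0.4, 0, 0, 0, 0, -1],
    [-8, 0.4, 0, 0, 0, 0, -1],
  ],
)

```text
clock: 33.55
tcp_pos: [0.6797, 0.0359, 0.1553]
orientation: [0.002, 0.027, 1.0, -0.0]
wrist_force: [3.6, 0.1, 1.9]
finger_gap: 0.0001
grip_force: 1.5
```

Request:
step_arm(
  deltas=[
    [-10, 0.5, 0, 0, 0, 0, -1],
    [-10, 0.5, 0, 0, 0, 0, -1],
    [-10, 0.5, 0, 0, 0, 0, -1],
    [-10, 0.5, 0, 0, 0, 0, -1],
    [-10, 0.5, -1, 0, 0, 0, -1],
  ],
)

```text
clock: 34.05
tcp_pos: [0.6282, 0.0386, 0.1524]
orientation: [0.0, 0.027, 1.0, 0.0]
wrist_force: [2.9, -0.1, -1.9]
finger_gap: 0.0005
grip_force: 1.4
```

Request:
step_arm(
  deltas=[
    [-10, 0.5, -2, 0, 0, 0, -1],
  ],
)

```text
clock: 34.15
tcp_pos: [0.6183, 0.039, 0.1503]
orientation: [0.001, 0.027, 1.0, 0.0]
wrist_force: [2.3, -0.6, -2.5]
finger_gap: 0.0
grip_force: 1.4
```

Request:
step_arm(
  deltas=[
    [-9, 0.5, -5, 0, 0, 0, -1],
    [-7, 0.4, -4, 0, 0, 0, -1],
    [-6.5, 0.3, -4.5, 0, 0, 0, -1],
    [-6, 0.3, -5, 0, 0, 0, -1],
    [-6, 0.3, -5.5, 0, 0, 0, -1],
  ],
)

```text
clock: 34.65
tcp_pos: [0.5839, 0.041, 0.1259]
orientation: [0.0, 0.027, 1.0, 0.0]
wrist_force: [2.4, -0.3, 0.6]
finger_gap: 0.0001
grip_force: 1.0
```

Request:
step_arm(
  deltas=[
    [-5, 0.2, -6, 0, 0, 0, -1],
    [-5, 0.2, -6.5, 0, 0, 0, -1],
    [-4, 0.2, -7, 0, 0, 0, -1],
    [-3, 0.1, -7, 0, 0, 0, -1],
  ],
)

```text
clock: 35.05
tcp_pos: [0.5667, 0.0416, 0.0988]
orientation: [-0.0, 0.027, 1.0, 0.0]
wrist_force: [0.5, 1.2, 1.5]
finger_gap: -0.0001
grip_force: 0.8
```

Request:
step_arm(
  deltas=[
    [-2, 0.1, -7.5, 0, 0, 0, -1],
    [-2, 0.1, -7.5, 0, 0, 0, -1],
    [-1, 0, -7, 0, 0, 0, -1],
    [0, 0, -5, 0, 0, 0, -1],
  ],
)

```text
clock: 35.45
tcp_pos: [0.5615, 0.0417, 0.0716]
orientation: [-0.001, 0.027, 1.0, -0.0]
wrist_force: [-1.2, 0.7, 2.1]
finger_gap: 0.0003
grip_force: 0.8
```

Request:
step_arm(
  deltas=[
    [0, 0, -2, 0, 0, 0, -1],
    [0, 0, -2, 0, 0, 0, -1],
    [0, 0, 0, 0, 0, 0, -1],
  ],
)

```text
clock: 35.75
tcp_pos: [0.5621, 0.0416, 0.069]
orientation: [-0.0, 0.027, 1.0, -0.0]
wrist_force: [-3.1, -1.0, 4.9]
finger_gap: -0.0
grip_force: 2.4
```

Request:
step_arm(
  deltas=[
    [0, 0, -2, 0, 0, 0, -1],
    [0, 0, 0, 0, 0, 0, -1],
  ],
)

```text
clock: 35.95
tcp_pos: [0.5622, 0.0416, 0.0689]
orientation: [0.0, 0.027, 1.0, -0.0]
wrist_force: [-7.3, -0.7, 17.9]
finger_gap: -0.0004
grip_force: 8.7
```

Request:
step_arm(
  deltas=[
    [0, 0, 20, 0, 0, 0, -1],
    [0, 0, 45, 0, 0, 0, -1],
    [-40, 0, 30, 0, 0, 0, -1],
    [-50, 0, 0, 0, 0, 0, -1],
    [-20, 0, 0, 0, 0, 0, -1],
  ],
)

```text
clock: 36.45
tcp_pos: [0.4491, 0.0419, 0.1623]
orientation: [-0.0, 0.027, 1.0, -0.0]
wrist_force: [-0.5, -0.1, -0.3]
finger_gap: -0.0002
grip_force: 0.0
```

Request:
step_arm(
  deltas=[
    [0, -45, 0, 0, 0, 0, -1],
    [0, -50, 0, 0, 0, 0, -1],
    [0, -50, 0, 0, 0, 0, -1],
    [0, 0, 0, 0, 0, 0, -1],
    [0, 0, 0, 0, 0, 0, -1],
  ],
)

```text
clock: 36.95
tcp_pos: [0.4524, -0.1047, 0.1616]
orientation: [0.0, 0.029, 1.0, 0.0]
wrist_force: [0.6, 0.9, -0.2]
finger_gap: 0.0001
grip_force: 0.0
```

```bash
python3 - <<'E'
from h import *
t=cam('top'); d=cam('side')
for uv in [(255,205),(255,240),(315,205),(315,240),(285,210),(285,245)]: print(uv,pt(t,*uv,2).round(4))
print('probe',pt(t,163,291))
c=np.hstack([cv2.resize(d['image'][180:400,200:390,::-1],None,fx=2,fy=2),cv2.resize(t['image'][160:380,140:350,::-1],None,fx=2,fy=2)]); cv2.imwrite('pics/f1.png',c)
E
```

```text
(255, 205) [0.6363 0.107  0.0682]
(255, 240) [0.558  0.1072 0.0682]
(315, 205) [ 0.6345 -0.0252  0.0661]
(315, 240) [ 0.5555 -0.0237  0.0686]
(285, 210) [0.6242 0.0411 0.0668]
(285, 245) [0.5457 0.0419 0.0686]
probe [0.4439046  0.28706242 0.13958192]
```

View pics/f1.png

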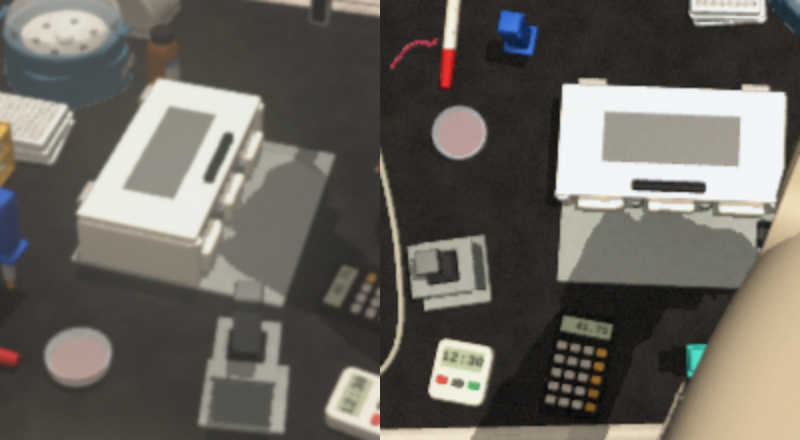

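The lid is shut and level, the probe is upright in its stand, and the near ends of all three loggers show in line at the front of the bays. I'm handing in.

```bash
python3 -c "
from workcell import *
print(hand_in())"
```

```text
the job is handed in; nothing more can be done
None
```

I handed the job in at about 37 s with all three loggers docked, the reset switch held down for over a second, the probe back in its stand and the lid shut; `hand_in()` returned no verdict, and I could only infer the switch press from force and tip height.

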